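Chock the incense tube on the leaning wardrobe ledge

TASK

The incense tube has rolled off the leaning ledge and ended up propped in the pull-out tray. Lay it back on the ledge lengthwise with a clothes peg on the ledge as a chock under its downhill side, and let go of it only once it bears on the peg, so that it stays put and never drops or rolls loose. Drop the other peg that lies on the ledge into the open tray so that both spare pegs are kept there, and leave the earring stand, the incense holder and the coat hanger alone.

Things in the scene. Friction and masses are not known exactly. Their poses are not given: they have to be found in the camera images.
- tube_mid (a point): incense tube: plain cardboard cylinder with aluminium caps, 190 mm long, 48 mm diameter, 150 to 260 g, rigid, rolls freely. Point: its centre, on the axis; own x along the axis to the long-capped end. At the start its foot stands in the tray's narrow middle channel and it leans, long cap up and away from the robot, on the ledge's front edge, about 40 degrees from level
- peg_a_mid (a point): orange plastic sprung clothes peg lying flat, 84 mm long, 10 mm high as it lies, 12 mm wide at the nose (+x end), 19 mm at the tails, 16 mm in the middle, 25 g. Point: its centre, half-way up; own x along it to the nose. Any peg may be the chock. Starts on the left part of the ledge, roughly lengthwise
- peg_b_mid (a point): orange plastic sprung clothes peg lying flat, 84 mm long, 10 mm high as it lies, 12 mm wide at the nose (+x end), 19 mm at the tails, 16 mm in the middle, 25 g. Point: its centre, half-way up; own x along it to the nose. Any peg may be the chock. Starts near the middle of the ledge, roughly lengthwise
- peg_c_mid (a point): orange plastic sprung clothes peg lying flat, 84 mm long, 10 mm high as it lies, 12 mm wide at the nose (+x end), 19 mm at the tails, 16 mm in the middle, 25 g. Point: its centre, half-way up; own x along it to the nose. Any peg may be the chock. Starts in the tray's right-hand compartment
- ledge: fixed mahogany ledge board, 740 mm wide (own y, to the left), 220 mm deep (own x, away from the robot), 20 mm thick, no lip. Origin on the wardrobe top below its middle, z straight up. The middle of its upper face is 95 mm above the origin (point ledge_top)
- ledge_top (a point): middle of the ledge's upper face; axes as the ledge. The face leans 4 degrees down to the robot: 7 mm higher per 100 mm of own x (front edge at x -110 mm, back at 110), so a tube laid along y rolls to -x. Room for the tube: x -80 to 100, y -60 to 230 mm, once the pegs are moved
- tray_bay (a point): beige pull-out tray, drawn out from under the ledge's right part (stiff slide), open at the top for 128 mm in front of the ledge. Point: on the inner floor (8 mm up), middle of the open part of its empty left compartment, 100 mm wide (y); axes as the ledge. Rim 58 mm, dividers 50 mm above the wardrobe top. Tube channel (57 mm wide) 80 mm and right compartment 160 mm to its -y side
- stand: bystander: clear acrylic earring stand on one end of the ledge, base 100 x 56 mm, 126 mm tall, with crossbars; origin at the centre of its underside
- holder: bystander: small round white ceramic incense holder, 86 mm across, 22 mm tall, on the other end of the ledge; origin at the centre of its underside
- hanger: bystander: wooden coat hanger with a steel hook, 400 mm wide, lying flat on the wardrobe top in front of the ledge's left part; origin under the root of the hook
Not all that is in view belongs to the job. Leave any black or purple look-alike of the part that bears peg_c_mid alone.

How it is judged:
On the way:
1. the tube, still in the gripper, lies on the ledge lengthwise and bears on a peg that lies on the ledge (contact force between tube and the fingers above 0.3 N and contact force between tube and ledge above 0.05 N and angle between the x axis of tube_mid and the y axis of ledge, either way round below 0.2 rad and ((contact force between tube and peg_a above 0.03 N and contact force between peg_a and ledge above 0.02 N) or (contact force between tube and peg_b above 0.03 N and contact force between peg_b and ledge above 0.02 N) or (contact force between tube and peg_c above 0.03 N and contact force between peg_c and ledge above 0.02 N))), for 0.1 s.
At the end, for the whole second after the job is handed in: The tube lies on the ledge within 0.15 rad of lengthwise, at rest and released, held by a peg that lies on the ledge (they touch), clear of the stand and the holder; the other two pegs lie in the tray, below its rim (contact force between tube and ledge above 0.1 N and angle between the x axis of tube_mid and the y axis of ledge, either way round below 0.15 rad and x of tube_mid in the frame of ledge between -0.1 and 0.1 m and height (world z) of tube_mid between 0.105 and 0.14 m and linear speed of tube below 0.02 m/s and angular speed of tube below 0.3 rad/s and contact force between tube and the fingers below 0.02 N and contact force between tube and stand below 0.02 N and contact force between tube and holder below 0.02 N and ((contact force between tube and peg_a above 0.02 N and contact force between peg_a and ledge above 0.02 N and linear speed of each of peg_a, peg_b, peg_c below 0.02 m/s and x of peg_b_mid in the frame of ledge between -0.238 and -0.06 m and y of peg_b_mid in the frame of ledge between -0.294 and -0.036 m and height (world z) of each of peg_b_mid, peg_c_mid below 0.055 m and x of peg_c_mid in the frame of ledge between -0.238 and -0.06 m and y of peg_c_mid in the frame of ledge between -0.294 and -0.036 m) or (contact force between tube and peg_b above 0.02 N and contact force between peg_b and ledge above 0.02 N and linear speed of each of peg_b, peg_a, peg_c below 0.02 m/s and x of peg_a_mid in the frame of ledge between -0.238 and -0.06 m and y of peg_a_mid in the frame of ledge between -0.294 and -0.036 m and height (world z) of each of peg_a_mid, peg_c_mid below 0.055 m and x of peg_c_mid in the frame of ledge between -0.238 and -0.06 m and y of peg_c_mid in the frame of ledge between -0.294 and -0.036 m) or (contact force between tube and peg_c above 0.02 N and contact force between peg_c and ledge above 0.02 N and linear speed of each of peg_c, peg_a, peg_b below 0.02 m/s and x of peg_a_mid in the frame of ledge between -0.238 and -0.06 m and y of peg_a_mid in the frame of ledge between -0.294 and -0.036 m and height (world z) of each of peg_a_mid, peg_b_mid below 0.055 m and x of peg_b_mid in the frame of ledge between -0.238 and -0.06 m and y of peg_b_mid in the frame of ledge between -0.294 and -0.036 m))).
It fails at once if the tube, not held, drops or rolls loose (faster than 0.12 m/s) (contact force between tube and the fingers below 0.01 N and linear speed of tube above 0.12 m/s).
It fails at once if a bystander is shifted more than 25 mm or the stand is tipped (distance of any of stand, holder, hanger from where it was at the start of the episode above 0.025 m or angle between stand's own z axis and vertical above 0.35 rad).
It also fails if it takes over 62 s, if anything falls off the work surface, if the arm or the gripper's body presses on something with over 40 N, if the wrist force passes 120 N, or if a joint passes its speed limit or range.

ROBOT

A 7-joint arm with a two-finger parallel gripper is mounted at the origin on the work surface. World frame = base frame: x ahead of the robot, y to its left, z up, the work surface at z = 0. Lengths are in m, angles in rad, forces in N, time in s.
With the tool pointing down it reaches from about 0.4 to 0.85 m from the base axis. Payload 10.4 kg.
Tool frame: the origin (TCP) lies on the centre line of the jaws, within the pads' length; the fingertips stand 14 mm ahead of it and the grasp point (between the pads) lies 5 mm behind it (tip_reach is the z of the fingertips in the tool frame, in m); z points along the fingers, x is the direction in which the jaws open and shut, and the axes are right-handed (so a half turn about z gives the same grasp; the last joint's range is limited). The gripper opens to 87 mm and grips with 3 to 60 N. Pads are 19 mm wide; open, the fingers measure 117 mm over their backs; the gripper's body (75 mm by 190 mm) begins 51 mm behind the grasp point.
Start: joints at [-1.201, 0.332, -0.065, 1.46, 0.022, 1.35, -0.088], TCP at [0.239, 0.577, 0.237] pointing down, gripper open.
Joint ranges: [-2.6, 2.6], [-0.5, 2.12], [-1.47, 1.34], [0.16, 2.42], [-1.27, 4.41], [0.06, 2.06], [-2.6, 2.6]. Speed limits (rad/s): [2.22, 2.22, 2.79, 2.79, 3.14, 3.14, 3.14].

INTERFACE

Orientations are given as a unit quaternion [x, y, z, w].
In Python, from bench import * gives the robot as it stands.
- The arm moves only by the tool carry_out, never from a script. Its argument "rows" is a list of rows, each a list of 5 numbers: the closure, from -1 (fully open) to 1 (shut), so that 0 is half open, then the shift along the tool's x, y, z in units of 30 mm (1.0 is 30 mm), then the turn about the tool's z in units of 5 degrees (1.0 is 5 degrees). In form: [[jaw, x, y, z, turn], ...]. A call has 1 to 20 rows; each row shifts and turns the pose as measured when the row begins, along the tool's axes as they then stand; what a row does not reach is not made up. A row lasts 1/12 s, in which the tool goes at most 41.7 mm and 7.16 degrees, less where a joint would pass 70% of its speed; a pose out of reach is approached as far as the arm can. A call is refused whole if a number of a shift passes 1 or a number of a turn 1, either way. A call with a gripper value outside its range is refused whole. The fingers move at their own pace and stop on an object; "force" is the grip in N (left out, the last holds). Time passes only in rows, so rows that do not move let the fingers close. It gives the time, the measured TCP pose, the force and the opening at its end, in the units of the state.
- read_state(): the state, without advancing time (a new reading comes with each control period).
- camera(name): name is "side" or "top" or "wrist"; returns the picture (420x560x3 uint8, blue, green, red); there is no depth.
- camera_info(name): a dict with "fx", "fy", "cx", "cy" (pixels), "extrinsics" (4x4, takes a point from camera to world coordinates); the wrist camera has in their place "tool_from_camera" (4x4, takes a point from camera to tool coordinates, whose origin is the TCP and whose axes are the tool frame's). Camera axes: x right, y down, z forward; pixel columns grow to the right and rows downward; lengths in m; the calibration is good to about 2 mm. A picture is of the moment at which its call begins: read the wrist's pose just before it. camera_info takes no time and is no camera call.
- close_job(): hands the job in, once; it reports no verdict.
Trained networks look in the newest picture that a camera, given by its name, has taken for a name from the list of things; names that differ only in an ending like _2 or _b are one class to them, and where a whole thing is asked for, a point or a joint stands for the part that bears it (a point fixed in the world has none). Each returns a list of dicts, best first, with "conf" (0 to 1); they miss things now and then, are a little off and sometimes report something else, mostly with a low value. They report only what shows in the picture. A call takes as long as a camera call. They do not tell look-alikes from the thing itself.
- recognise(query, camera): "box" ([centre column, centre row, width, height] in pixels, round what is visible of it).
- silhouettes(query, camera): "mask" (420x560 bool, what is visible of it) and "box" ([centre column, centre row, width, height] in pixels, round what is visible of it).
- pinpoint(query, camera): "xy" ([column, row] in pixels: a listed point, or the origin of a listed thing).
The state is a dict: "time": time; "joint_positions": joint angles; "joint_vel": joint speeds; "joint_torque": joint torques, N m; "ee_pos": TCP position; "eef_rot": TCP orientation; "ft_force": force on the tool from outside, world axes, zero at the start; "torque": the same for the moment, N m; "width": finger opening in m.
Only numpy, scipy, OpenCV 4.12 (cv2) and the standard library are available. Lean on these libraries where they do the work, as an engineer would, in place of code of your own. Each camera call takes 0.05 s, during which the arm holds its last target. There are 200 camera calls.

## Working session

There is one attempt and no reset: what is moved stays moved. The work goes in short steps, Python scripts to look and compute and a tool call to move; the robot and the scene stay as the last step left them, time stands still between calls to the robot, and variables do not carry over. Pictures are saved under pics/ and viewed, about 8 in all and at most 12, crops included, and the job is handed in when it is done.

Besides the shell and the picture viewer there is one more tool, called after "Request:" as a command line: name --pt "numbers of a row" for each row, then --argument value for the rest. carry_out: Moves the arm, as the interface text tells. Its arguments: {"type":"object","properties":{"rows":{"type":"array","items":{"type":"array","items":{"type":"number"}}},"force":{"type":"number"}},"required":["rows"]}

```bash
ls; mkdir -p pics
cat > h.py <<'E'
from bench import *
import numpy as np, cv2
from scipy.spatial.transform import Rotation as R
def ray(cam,uv):
    i=camera_info(cam)
    if cam=='wrist':
        s=read_state(); T=np.eye(4); T[:3,:3]=R.from_quat(s['eef_rot']).as_matrix(); T[:3,3]=s['ee_pos']; E=T@np.array(i['tool_from_camera'])
    else: E=np.array(i['extrinsics'])
    d=np.array([(uv[0]-i['cx'])/i['fx'],(uv[1]-i['cy'])/i['fy'],1.])
    return E[:3,3],E[:3,:3]@d
def onz(cam,uv,z):
    o,d=ray(cam,uv); return o+d*(z-o[2])/d[2]
def proj(cam,p):
    i=camera_info(cam); E=np.array(i['extrinsics']); q=E[:3,:3].T@(np.array(p)-E[:3,3]); return np.array([q[0]/q[2]*i['fx']+i['cx'],q[1]/q[2]*i['fy']+i['cy']])
def two(c1,a,c2,b):
    o1,d1=ray(c1,a);o2,d2=ray(c2,b); d1/=np.linalg.norm(d1);d2/=np.linalg.norm(d2)
    s=np.linalg.lstsq(np.c_[d1,-d2],o2-o1,rcond=None)[0]; p,q=o1+d1*s[0],o2+d2*s[1]
    return (p+q)/2,np.linalg.norm(p-q)
E
python3 - <<'E'
from h import *
np.set_printoptions(precision=3,suppress=True)
print(read_state())
for c in ['top','side']:
    im=camera(c); cv2.imwrite(f'pics/{c}0.png',im)
    print(c,np.array(camera_info(c)['extrinsics']))
    for q in ['tube_mid','peg_a_mid','ledge_top','tray_bay','stand','holder','hanger']:
        print(q,[(np.round(r['xy'],1),round(r['conf'],2)) for r in pinpoint(q,c)])
a=cv2.imread('pics/top0.png');b=cv2.imread('pics/side0.png')
E
```

```text
pics
{'time': 0.0, 'joint_positions': array([-1.201,  0.333, -0.065,  1.461,  0.022,  1.35 , -0.088]), 'joint_vel': array([ 0.   ,  0.001, -0.001, -0.001,  0.001,  0.   , -0.   ]), 'joint_torque': array([  0.   , -62.327,   0.025, -38.989,  -0.061,   0.04 ,   0.   ]), 'ee_pos': array([0.239, 0.577, 0.236]), 'eef_rot': array([ 0.831,  0.556, -0.001,  0.   ]), 'ft_force': array([-0.468, -0.651, -0.455]), 'torque': array([-0.053, -0.002,  0.035]), 'width': 0.08693536989142095}
top [[-0.007 -0.999  0.042  0.453]
 [-1.     0.007  0.008  0.015]
 [-0.009 -0.042 -0.999  1.317]
 [ 0.     0.     0.     1.   ]]
tube_mid [(array([367.4, 201.2]), 0.94), (array([291.2, 143.5]), 0.36)]
peg_a_mid [(array([214.3, 175.7]), 0.51)]
ledge_top [(array([290. , 147.8]), 0.64), (array([287.1, 146.9]), 0.57)]
tray_bay [(array([324.8, 219.1]), 0.65), (array([212.8, 179.4]), 0.62)]
stand [(array([149.2, 154.3]), 0.67), (array([420.9, 138.8]), 0.18)]
holder [(array([423.6, 138.3]), 0.57)]
hanger [(array([205.1, 237.3]), 0.76)]
side [[ 0.76  -0.335  0.557 -0.322]
 [-0.65  -0.409  0.641 -0.962]
 [ 0.014 -0.849 -0.528  0.886]
 [ 0.     0.     0.     1.   ]]
tube_mid [(array([315.4, 235. ]), 0.63)]
peg_a_mid [(array([255.8, 175.4]), 0.52)]
ledge_top [(array([307.2, 190.5]), 0.56), (array([315.2, 237.9]), 0.48)]
tray_bay [(array([288.2, 248.1]), 0.82)]
stand [(array([236.6, 156.1]), 0.94)]
holder [(array([391.3, 233.6]), 0.87)]
hanger [(array([209.4, 214. ]), 0.57), (array([306.6, 190.4]), 0.26), (array([332.8, 271.6]), 0.24)]
```

View pics/top0.png

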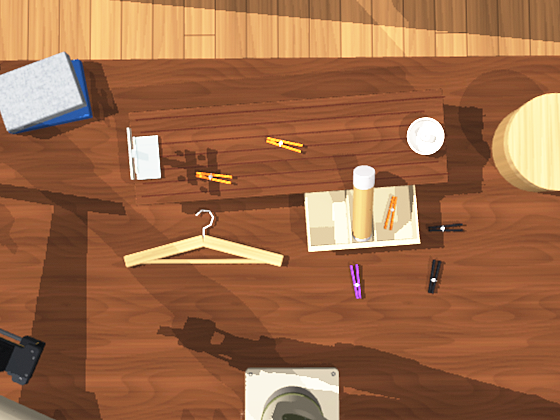

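View pics/side0.png

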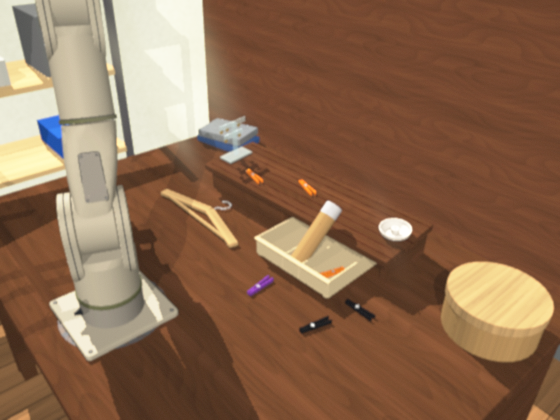

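The top view shows the orange pegs at (214,177) = a, (285,144) = b and (391,212) = c in the tray. The look-alikes are purple (357,281) and black (446,229) and (434,277), and I'll leave those alone. The tube is at (363,205), standing in the middle channel. The stand is on the left at (145,157) and the holder on the right at (425,136).

```bash
cat >> h.py <<'E'
def orange(im):
    h=cv2.cvtColor(im,cv2.COLOR_BGR2HSV); return cv2.inRange(h,(5,170,150),(22,255,255))
E
python3 - <<'E'
from h import *
np.set_printoptions(precision=4,suppress=True)
im=camera('top'); print({k:v for k,v in camera_info('top').items() if k!='extrinsics'})
for q in ['peg_a_mid','tube_mid','ledge','stand','holder','hanger']:
    for r in silhouettes(q,'top'):
        m=r['mask'].astype(np.uint8); c,_=cv2.findContours(m,0,1); c=max(c,key=cv2.contourArea)
        print(q,round(r['conf'],2),np.round(r['box'],1),np.round(cv2.boxPoints(cv2.minAreaRect(c)),1).tolist())
m=orange(im); m=cv2.morphologyEx(m,cv2.MORPH_CLOSE,np.ones((5,5)))
n,l,s,ce=cv2.connectedComponentsWithStats(m)
for k in range(1,n):
    if s[k,4]>60: print('or',s[k],ce[k],cv2.minAreaRect(np.argwhere(l==k)[:,::-1].astype(np.float32)))
q=cv2.resize(im[85:265,120:460],None,fx=2.3,fy=2.3,interpolation=cv2.INTER_CUBIC);cv2.imwrite('pics/crop1.png',q)
E
```

```text
{'fx': 521.5884633318449, 'fy': 521.5884633318449, 'cx': 280.1034863098489, 'cy': 209.9206195304012}
peg_a_mid 0.63 [214.6 179.1  39.4  15.1] [[195.39999389648438, 177.39999389648438], [196.8000030517578, 169.3000030517578], [232.10000610351562, 175.1999969482422], [230.8000030517578, 183.3000030517578]]
stand 0.64 [144.  151.5  35.2  49.6] [[126.9000015258789, 128.0], [157.0, 125.5999984741211], [161.1999969482422, 176.89999389648438], [131.0, 179.39999389648438]]
stand 0.48 [290.3 170.7 320.6 160.3] [[127.69999694824219, 111.0], [442.5, 87.0], [454.20001220703125, 240.1999969482422], [139.3000030517578, 264.1000061035156]]
holder 0.86 [425.4 134.8  35.2  35.3] [[407.0, 117.0], [443.0, 117.0], [443.0, 153.0], [407.0, 153.0]]
hanger 0.56 [203.  235.8 158.3  57. ] [[125.0, 233.0], [282.0, 233.0], [282.0, 265.0], [125.0, 265.0]]
or [440  77  18  26 134] [449.2164  86.6045] ((450.8165588378906, 89.5550537109375), (24.520355224609375, 15.229437828063965), 73.3007583618164)
or [538  77  22   8  65] [549.0769  80.4154] ((548.707275390625, 80.8658447265625), (6.29459810256958, 21.3132877349
[... 303 characters left out ...]
1841125488)
or [384 197  13  33 202] [390.3119 213.8267] ((390.4038391113281, 212.48077392578125), (7.2562971115112305, 32.55527877807617), 11.309932708740234)
or [213 215  13  14  79] [218.7342 220.8481] ((219.0, 221.5), (13.0, 12.0), 90.0)
or [306 248  21  10  67] [316.6119 253.1493] ((315.5577087402344, 253.21153259277344), (20.788307189941406, 6.471831798553467), 11.309932708740234)
or [115 283  25  14  71] [126.2394 289.7324] ((126.80241394042969, 289.0780334472656), (11.10504150390625, 24.305374145507812), 77.90524291992188)
or [305 313  20  13  74] [316.1081 320.0946] ((314.5, 319.0), (12.0, 19.0), 90.0)
or [138 316  21  14  90] [146.5889 324.1889] ((148.0, 322.5), (20.0, 13.0), -0.0)
```

View pics/crop1.png

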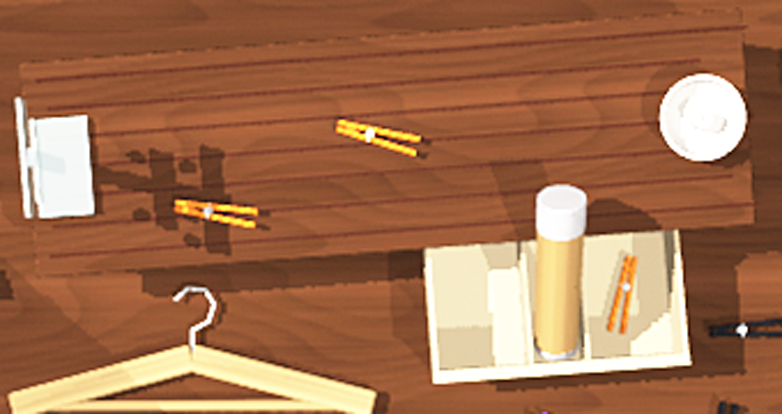

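Run:
```python
from h import *
np.set_printoptions(precision=4,suppress=True)
f=lambda u,v:(u/2.3+120,v/2.3+85)
TL,TR,BR,BL=[onz('top',f(*p),z) for p,z in [((20,63),.1027),((745,12),.1027),((753,222),.0873),((37,274),.0873)]]
C=(TL+TR+BR+BL)/4
print(TL,TR,BR,BL,'C',C,'len',np.linalg.norm(TL-TR),np.linalg.norm(BL-BR),np.linalg.norm(TL-BL),np.linalg.norm(TR-BR))
d=(TL-TR)+(BL-BR); yaw=np.arctan2(-d[0],d[1]); print('yaw deg',np.degrees(yaw))
rx=np.array([np.cos(yaw),np.sin(yaw)]); ry=np.array([-rx[1],rx[0]])
def led(p): return np.array([(p[:2]-C[:2])@rx,(p[:2]-C[:2])@ry])
for n,uv,z,ax in [('a',(213.8,177.8),.096,[(195.5,173),(232,181)]),('b',(284,143.5),.105,[(266.5,138.5),(302,149.5)]),('c',(390.5,212.5),.013,[(394,197),(386.5,230)])]:
    p=onz('top',uv,z); e=[onz('top',q,z) for q in ax]; v=e[0]-e[1]
    print(n,p,'ledge',led(p),'len',np.linalg.norm(v),'axis yaw deg',np.degrees(np.arctan2(v[1],v[0])))
for n,uv in [('bayTL',(425,250)),('trayTR',(680,232)),('BL',(436,382)),('BR',(690,364)),('divL top',(519,245)),('divL bot',(532,368)),('divR top',(585,240)),('divR bot',(590,360))]:
    p=onz('top',f(*uv),.054); print(n,p,led(p))
print('tray_bay',onz('top',(324.8,219.1),.008),led(onz('top',(324.8,219.1),.008)))
p,g=two('top',(367.4,201.2),'side',(315.4,235)); print('tube mid',p,g,led(p))
# tube: cap top centre in crop (562,196), low (558,350); side cap ~ (331,210)
p2,g=two('top',f(561,197),'side',(331.5,209)); print('upper end',p2,g)
print('hanger',onz('top',(205,237),0),'stand',led(onz('top',(144,154),.1)),'holder',led(onz('top',(425,136),.1)))
```

```text
[0.7358 0.3801 0.1027] [ 0.7819 -0.361   0.1027] [ 0.5685 -0.3697  0.0873] [0.5203 0.366  0.0873] C [0.6516 0.0038 0.095 ] len 0.7425145252826011 0.7372005752719076 0.2165531309878358 0.21419387184415586
yaw deg 3.65131142080553
a [0.5805 0.1806 0.096 ] ledge [-0.0597  0.181 ] len 0.08808969295834501 axis yaw deg 77.19202280044907
b [0.6588 0.015  0.105 ] ledge [0.0079 0.0107] len 0.0869503112199194 axis yaw deg 72.22412099918185
c [ 0.4989 -0.2497  0.013 ] ledge [-0.1685 -0.2433] len 0.08469052267212125 axis yaw deg -13.636941284429671
bayTL [ 0.5446 -0.0346  0.054 ] [-0.1093 -0.0315]
trayTR [ 0.5616 -0.3032  0.054 ] [-0.1094 -0.3007]
BL [ 0.4056 -0.0449  0.054 ] [-0.2486 -0.033 ]
BR [ 0.4228 -0.3112  0.054 ] [-0.2485 -0.2999]
divL top [ 0.5491 -0.1336  0.054 ] [-0.1111 -0.1307]
divL bot [ 0.4196 -0.1457  0.054 ] [-0.241  -0.1345]
divR top [ 0.5539 -0.2032  0.054 ] [-0.1107 -0.2004]
divR bot [ 0.4276 -0.2066  0.054 ] [-0.2369 -0.1958]
tray_bay [ 0.4837 -0.086   0.008 ] [-0.1733 -0.0789]
tube mid [ 0.5185 -0.1764  0.0877] 0.01262430120652996 [-0.1443 -0.1714]
upper end [ 0.5867 -0.1629  0.1368] 0.008557113441056403
hanger [0.4408 0.2161 0.    ] stand [0.0076 0.3406] holder [ 0.0026 -0.3202]
```

Pegs a, b and c, the ledge and the tray all come out close to their stated sizes. My plan has three steps:
1. Drop peg a into the left bay.
2. Set peg b straight as the chock.
3. Move the tube onto the ledge against it.

First I'll go over peg a.

Request:
carry_out --pt "0.1 0 0 0 1" --pt "0.1 0 0 0 1" --pt "0.1 0 0 0 1" --pt "0.1 0 0 0 1" --pt "0.1 0 0 0 1" --pt "0.1 0 0 0 1" --pt "0.1 0 0 0 1" --pt "0.1 0 0 0 1" --pt "0.1 0 0 0 1" --pt "0.1 0 0 0 1" --pt "0.1 0 0 0 1" --pt "0.1 0 0 0 1" --pt "0.1 0 0 0 1" --pt "0.1 0 0 0 1" --pt "0.1 0 0 0 1" --pt "0.1 0 0 0 1" --force 15

```text
time: 2.48
ee_pos: [0.2391, 0.5775, 0.2366]
eef_rot: [0.99, -0.141, -0.0, -0.0]
ft_force: [0.3, -0.3, 0.6]
width: 0.0389
```

Request:
carry_out --pt "0.1 0.9 0.67 0 0" --pt "0.1 0.9 0.67 0 0" --pt "0.1 0.9 0.67 0 0" --pt "0.1 0.9 0.67 0 0" --pt "0.1 0.9 0.67 0 0" --pt "0.1 0.9 0.67 0 0" --pt "0.1 0.9 0.67 0 0" --pt "0.1 0.9 0.67 0 0" --pt "0.1 0.9 0.67 0 0" --pt "0.1 0.9 0.67 0 0" --pt "0.1 0.9 0.67 0 0" --pt "0.1 0.9 0.67 0 0"

```text
time: 3.48
ee_pos: [0.4846, 0.248, 0.2354]
eef_rot: [0.991, -0.137, -0.001, -0.003]
ft_force: [-0.0, 0.6, 0.5]
width: 0.0389
```

```bash
cat >> h.py <<'E'
def to(x,y,z,psi):
    s=read_state(); M=R.from_quat(s['eef_rot']).as_matrix(); now=np.degrees(np.arctan2(M[1,0],M[0,0]))
    t=(now-psi+180)%360-180
    p=np.radians(psi); X=np.array([np.cos(p),np.sin(p)]); Y=np.array([np.sin(p),-np.cos(p)]); D=np.array([x,y,z])-s['ee_pos']
    D0=M.T@D
    print('t',round(s['time'],2),'pos',np.round(s['ee_pos'],4),'psi',round(now,1),'w',round(s['width'],4),'F',np.round(s['ft_force'],1),'| turn units',round(t/5,2),'then x,y,z',np.round([D[:2]@X/.03,D[:2]@Y/.03,-D[2]/.03],2),'| before turn',np.round(D0/.03,2))
E
python3 -c "
from h import *
to(.5805,.1806,.13,-12.8);print(read_state()['joint_positions'])"
```

```text
t 3.48 pos [0.4846 0.248  0.2354] psi -15.7 w 0.0389 F [-0.   0.6  0.5] | turn units -0.58 then x,y,z [3.61 1.48 3.51] | before turn [3.7  1.31 3.5 ]
[-0.90524702  0.1517534   0.39251995  1.69873511 -0.06601285  1.30198047
 -0.77375274]
```

Request:
carry_out --pt "0.1 0.72 0.3 0 -0.58" --pt "0.1 0.72 0.3 0 0" --pt "0.1 0.72 0.3 0.5 0" --pt "0.1 0.72 0.3 0.7 0" --pt "0.1 0.72 0.3 0.8 0" --pt "0.1 0 0 0.8 0" --pt "0.1 0 0 0 0"

```text
time: 4.07
ee_pos: [0.5894, 0.1665, 0.1514]
eef_rot: [0.993, -0.116, 0.003, -0.004]
ft_force: [-0.9, 0.4, -0.4]
width: 0.0394
```

Run:
```python
from h import *
to(.5805,.1806,.1075,-12.8)
im=camera('wrist'); cv2.imwrite('pics/w1.png',im)
print(camera_info('wrist'))
```

```text
t 4.07 pos [0.5894 0.1665 0.1514] psi -13.3 w 0.0394 F [-0.9  0.4 -0.4] | turn units -0.1 then x,y,z [-0.39 -0.39  1.46] | before turn [-0.4  -0.38  1.46]
{'fx': 341.3037649905065, 'fy': 341.3037649905065, 'cx': 282.7217805237011, 'cy': 213.74844863456954, 'tool_from_camera': array([[ 9.99999535e-01,  7.23405423e-04, -6.38286127e-04,
         5.22419973e-04],
       [-5.14629048e-04,  9.59614421e-01,  2.81318143e-01,
        -7.61389339e-02],
       [ 8.16015642e-04, -2.81317683e-01,  9.59614347e-01,
        -1.47683035e-01],
       [ 0.00000000e+00,  0.00000000e+00,  0.00000000e+00,
         1.00000000e+00]])}
```

View pics/w1.png

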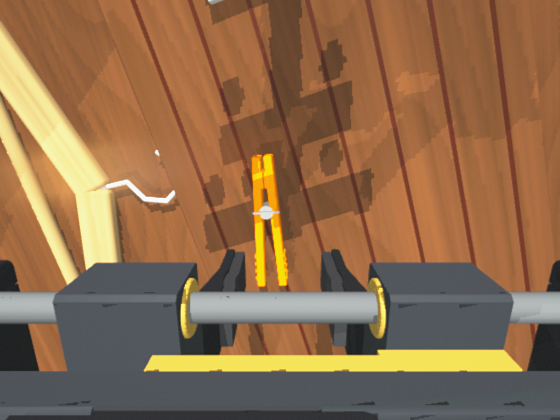

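The wrist picture shows orange peg a, nose at (263,156) and tails at (272,285), slightly left of the jaws' centre line.

```bash
cat >> h.py <<'E'
def pegw(im,z=.098,lo=40):
    m=orange(im); m=cv2.morphologyEx(m,cv2.MORPH_CLOSE,np.ones((9,9))); m[295:]=0
    n,l,s,ce=cv2.connectedComponentsWithStats(m)
    for k in range(1,n):
        if s[k,4]<lo*10: continue
        q=np.array([onz('wrist',uv,z)[:2] for uv in np.argwhere(l==k)[:,::-1]],np.float32)
        r=cv2.minAreaRect(q*1000); b=cv2.boxPoints(r); e=sorted([(b[i]-b[(i+1)%4]) for i in (0,1)],key=np.linalg.norm)
        print('peg',s[k,:4],np.round(r[0],1),np.round(r[1],1),'axis deg',round(np.degrees(np.arctan2(e[1][1],e[1][0]))%180,1))
E
python3 - <<'E'
from h import *
pegw(cv2.imread('pics/w1.png'))
E
```

```text
Traceback (most recent call last):
  File "h.py", line 32, in pegw
    q=np.array([onz('wrist',uv,z)[:2] for uv in np.argwhere(l==k)[:,::-1]],np.float32)
                ~~~^^^^^^^^^^^^^^
  File "h.py", line 12, in onz
    o,d=ray(cam,uv); return o+d*(z-o[2])/d[2]
        ~~~^^^^^^^^
  File "h.py", line 5, in ray
    i=camera_info(cam)
ValueError: time passes only in moves, steps and waits
```

```bash
python3 - <<'E'
s=open('h.py').read()
s=s.replace("q=np.array([onz('wrist',uv,z)[:2] for uv in np.argwhere(l==k)[:,::-1]],np.float32)",
"""c,_=cv2.findContours((l==k).astype(np.uint8),0,2); uv=cv2.boxPoints(cv2.minAreaRect(np.vstack(c)))
        q=np.array([onz('wrist',u,z)[:2] for u in uv],np.float32)""")
open('h.py','w').write(s)
E
python3 - <<'E'
from h import *
pegw(cv2.imread('pics/w1.png'))
E
```

```text
peg [251 153  38 134] [583.9 178.4] [87.7 22.2] axis deg 80.7
```

Request:
carry_out --pt "0.1 -0.33 -0.36 0 -0.46" --pt "0.1 0 0 0.5 0" --pt "0.1 0 0 0.5 0" --pt "0.1 0 0 0.3 0" --pt "0.1 0 0 0.15 0" --pt "0.1 0 0 0 0"

```text
time: 4.62
ee_pos: [0.5836, 0.1889, 0.119]
eef_rot: [0.996, -0.088, 0.008, -0.008]
ft_force: [-0.4, 0.7, 0.0]
width: 0.0389
```

```bash
python3 -c "
from h import *
to(.5825,.1795,.1075,-11)"
```

```text
t 4.62 pos [0.5836 0.1889 0.119 ] psi -10.1 w 0.0389 F [-0.4  0.7  0. ] | turn units 0.17 then x,y,z [0.02 0.31 0.38] | before turn [0.01 0.32 0.38]
```

Request:
carry_out --pt "0.1 0 0.3 0.2 0.1" --pt "0.1 0 0 0.15 0" --pt "0.1 0 0 0 0" --pt "0.1 0 0 0 0"

```text
time: 4.95
ee_pos: [0.5828, 0.1806, 0.1104]
eef_rot: [0.996, -0.092, 0.01, -0.01]
ft_force: [0.6, -0.2, -0.3]
width: 0.0393
```

```bash
python3 -c "
from h import *
to(.5825,.1795,.1075,-11)"
```

```text
t 4.95 pos [0.5828 0.1806 0.1104] psi -10.6 w 0.0393 F [ 0.6 -0.2 -0.3] | turn units 0.08 then x,y,z [-0.    0.04  0.1 ] | before turn [-0.01  0.04  0.1 ]
```

Request:
carry_out --pt "0.1 0 0 0.12 0" --pt "0.1 0 0 0 0" --pt "1 0 0 0 0" --pt "1 0 0 0 0" --pt "1 0 0 0 0" --pt "1 0 0 0 0" --pt "1 0 0 0 0" --pt "1 0 0 0 0" --pt "1 0 0 0 0" --force 12

```text
time: 5.7
ee_pos: [0.5836, 0.1805, 0.1074]
eef_rot: [0.996, -0.093, 0.01, -0.01]
ft_force: [-0.1, -0.3, 0.5]
width: 0.0158
```

Request:
carry_out --pt "1 0 0 -0.5 0" --pt "1 0 0 -0.7 0" --pt "1 0 0 -0.7 0" --pt "1 0 0 -0.7 0" --pt "1 0 0 0 0"

```text
time: 6.12
ee_pos: [0.5805, 0.1787, 0.1866]
eef_rot: [0.996, -0.093, 0.008, -0.009]
ft_force: [1.0, -0.2, 0.4]
width: 0.0163
```

```bash
python3 -c "
from h import *
to(.475,-.082,.16,-86.4);print(read_state()['joint_positions'])"
```

```text
t 6.12 pos [0.5805 0.1787 0.1866] psi -10.6 w 0.0163 F [ 1.  -0.2  0.4] | turn units 15.15 then x,y,z [8.45 4.06 0.89] | before turn [-1.87  9.2   0.69]
[-0.73346094  0.32229328  0.44897386  1.62003028 -0.15735227  1.21138975
 -0.43764871]
```

Request:
carry_out --pt "1 -0.18 0.9 0 0" --pt "1 -0.18 0.9 0 0" --pt "1 -0.18 0.9 0 0" --pt "1 -0.18 0.9 0 0" --pt "1 -0.18 0.9 0 0" --pt "1 -0.18 0.9 0 0" --pt "1 -0.18 0.9 0 0" --pt "1 -0.18 0.9 0 0" --pt "1 -0.18 0.9 0 0" --pt "1 -0.18 0.9 0 0" --pt "1 0 0 0 0"

```text
time: 7.03
ee_pos: [0.4729, -0.0851, 0.1779]
eef_rot: [0.996, -0.09, 0.009, -0.01]
ft_force: [0.2, -0.3, -0.1]
width: 0.0156
```

Request:
carry_out --pt "1 0 0 0 1" --pt "1 0 0 0 1" --pt "1 0 0 0 1" --pt "1 0 0 0 1" --pt "1 0 0 0 1" --pt "1 0 0 0 1" --pt "1 0 0 0 1" --pt "1 0 0 0 1" --pt "1 0 0 0 1" --pt "1 0 0 0 1" --pt "1 0 0 0 1" --pt "1 0 0 0 1" --pt "1 0 0 0 1" --pt "1 0 0 0 1" --pt "1 0 0 0 1" --pt "1 0 0 0 0"

```text
time: 8.37
ee_pos: [0.4707, -0.0859, 0.1742]
eef_rot: [0.71, -0.704, -0.001, -0.014]
ft_force: [-0.0, -0.1, -0.1]
width: 0.0158
```

```bash
python3 -c "
from h import *
to(.472,-.082,.085,-86.4)"
```

```text
t 8.37 pos [ 0.4707 -0.0859  0.1742] psi -89.4 w 0.0158 F [-0.  -0.1 -0.1] | turn units -0.61 then x,y,z [-0.13 -0.05  2.97] | before turn [-0.07  0.01  2.98]
```

Request:
carry_out --pt "1 -0.1 0 0.8 -0.6" --pt "1 0 0 0.8 0" --pt "1 0 0 0.7 0" --pt "1 0 0 0.5 0" --pt "1 0 0 0.3 0" --pt "1 0 0 0.1 0" --pt "1 0 0 0 0"

```text
time: 8.95
ee_pos: [0.4739, -0.08, 0.075]
eef_rot: [0.736, -0.677, 0.001, -0.015]
ft_force: [0.0, 0.1, 0.7]
width: 0.0161
```

Request:
carry_out --pt "0.3 0 0 0 0" --pt "0.3 0 0 0 0" --pt "0.3 0 0 0 0" --pt "0.3 0 0 0 0" --pt "0.3 0 0 -0.9 0" --pt "0.3 0 0 -0.9 0" --pt "0.3 0 0 -0.9 0" --pt "0.3 0 0 -0.9 0" --pt "0.3 0 0 0 0"

```text
time: 9.7
ee_pos: [0.4723, -0.0832, 0.1913]
eef_rot: [0.736, -0.677, 0.003, -0.017]
ft_force: [0.6, -0.9, 0.1]
width: 0.0306
```

```bash
python3 -c "
from h import *
to(.651,.037,.19,-17.8)
im=camera('top');m=orange(im);m=cv2.morphologyEx(m,cv2.MORPH_CLOSE,np.ones((5,5)))
n,l,s,ce=cv2.connectedComponentsWithStats(m)
for k in range(1,n):
    if s[k,4]>60 and 120<ce[k][0]<440: print(s[k],ce[k])
cv2.imwrite('pics/t2.png',im)"
```

```text
t 9.7 pos [ 0.4723 -0.0832  0.1913] psi -85.1 w 0.0306 F [ 0.6 -0.9  0.1] | turn units -13.47 then x,y,z [ 4.45 -5.64  0.04] | before turn [-3.49 -6.27  0.29]
[266 137  37  16 288] [284.76041667 143.89236111]
```

Request:
carry_out --pt "0.1 -0.5 -0.9 0 -1" --pt "0.1 0 0 0 -1" --pt "0.1 0 0 0 -1" --pt "0.1 0 0 0 -1" --pt "0.1 0 0 0 -1" --pt "0.1 0 0 0 -1" --pt "0.1 0 0 0 -1" --pt "0.1 0 0 0 -1" --pt "0.1 0 0 0 -1" --pt "0.1 0 0 0 -1" --pt "0.1 0 0 0 -1" --pt "0.1 0 0 0 -1" --pt "0.1 0 0 0 -1" --pt "0.1 0 0 0 0"

```text
time: 10.92
ee_pos: [0.4949, -0.0642, 0.1816]
eef_rot: [0.989, -0.146, 0.007, -0.012]
ft_force: [0.4, -0.1, 0.1]
width: 0.0391
```

```bash
python3 -c "
from h import *
to(.6588,.003,.16,-17.8)"
```

```text
t 10.92 pos [ 0.4949 -0.0642  0.1816] psi -16.9 w 0.0391 F [ 0.4 -0.1  0.1] | turn units 0.19 then x,y,z [ 4.52 -3.8   0.72] | before turn [ 4.57 -3.71  0.86]
```

Request:
carry_out --pt "0.1 0.9 -0.75 0 0.2" --pt "0.1 0.9 -0.75 0 0" --pt "0.1 0.9 -0.75 0.2 0" --pt "0.1 0.9 -0.75 0.3 0" --pt "0.1 0.9 -0.75 0.2 0" --pt "0.1 0 0 0 0" --pt "0.1 0 0 0 0"

```text
time: 11.5
ee_pos: [0.6627, 0.0044, 0.1564]
eef_rot: [0.986, -0.166, 0.003, -0.013]
ft_force: [-0.5, -0.7, 0.2]
width: 0.039
```

Run:
```python
from h import *
to(.6588,.015,.116,-17.8)
im=camera('wrist'); cv2.imwrite('pics/w2.png',im); pegw(im,.108)
im=camera('top');m=orange(im);m=cv2.morphologyEx(m,cv2.MORPH_CLOSE,np.ones((5,5)))
n,l,s,ce=cv2.connectedComponentsWithStats(m)
for k in range(1,n):
    if s[k,4]>60 and 120<ce[k][0]<440: print(s[k],ce[k])
cv2.imwrite('pics/t2.png',im[85:295,120:460])
```

```text
t 11.5 pos [0.6627 0.0044 0.1564] psi -19.2 w 0.039 F [-0.5 -0.7  0.2] | turn units -0.27 then x,y,z [-0.23 -0.3   1.35] | before turn [-0.24 -0.26  1.35]
peg [255 160  38 132] [659.7  16.9] [83.5 21.1] axis deg 74.8
[212 135  18   9  90] [222.94444444 138.52222222]
[384 196  13  34 207] [390.37198068 213.82608696]
[318 207  11  34 190] [322.26842105 224.61052632]
```

View pics/t2.png

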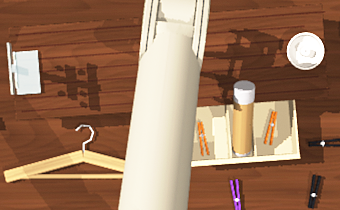

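Peg a now lies in the left bay, at about (322,224) in the full image. Next I'll grasp peg b.

Request:
carry_out --pt "0.1 -0.22 -0.35 0.2 -0.55" --pt "0.1 0 0 0.4 0" --pt "0.1 0 0 0.4 0" --pt "0.1 0 0 0.3 0" --pt "0.1 0 0 0.1 0" --pt "0.1 0 0 0 0"

```text
time: 12.1
ee_pos: [0.6564, 0.0177, 0.113]
eef_rot: [0.99, -0.142, 0.004, -0.015]
ft_force: [0.1, -1.2, -0.5]
width: 0.0393
```

```bash
python3 -c "
from h import *
to(.6595,.0165,.1125,-16)"
```

```text
t 12.1 pos [0.6564 0.0177 0.113 ] psi -16.3 w 0.0393 F [ 0.1 -1.2 -0.5] | turn units -0.07 then x,y,z [0.11 0.01 0.02] | before turn [0.11 0.01 0.02]
```

Request:
carry_out --pt "1 0.1 0 0 0" --pt "1 0 0 0 0" --pt "1 0 0 0 0" --pt "1 0 0 0 0" --pt "1 0 0 0 0" --pt "1 0 0 0 0" --pt "1 0 0 -0.4 0" --pt "1 0 0 -0.4 0" --pt "1 0 0 0 -1" --pt "1 0 0 0 -1" --pt "1 0 0 0 -1" --pt "1 0 0 0 -1" --pt "1 0 0 0 0"

```text
time: 13.18
ee_pos: [0.6617, 0.0144, 0.1481]
eef_rot: [0.999, 0.038, 0.011, -0.014]
ft_force: [0.1, -0.7, -0.7]
width: 0.0157
```

```bash
python3 -c "
from h import *
to(.6284,.0524,.111,3.65)"
```

```text
t 13.18 pos [0.6617 0.0144 0.1481] psi 4.4 w 0.0157 F [ 0.1 -0.7 -0.7] | turn units 0.15 then x,y,z [-1.03 -1.33  1.24] | before turn [-1.04 -1.32  1.25]
```

Request:
carry_out --pt "1 -0.5 -0.65 0 0.15" --pt "1 -0.5 -0.65 0 0" --pt "1 0 0 0.4 0" --pt "1 0 0 0.4 0" --pt "1 0 0 0.2 0" --pt "1 0 0 0 0" --pt "1 0 0 0 0"

```text
time: 13.77
ee_pos: [0.6313, 0.0509, 0.1224]
eef_rot: [1.0, 0.022, 0.014, -0.014]
ft_force: [-0.1, 0.5, -0.1]
width: 0.0157
```

```bash
python3 -c "
from h import *
to(.6284,.0524,.111,3.65)"
```

```text
t 13.77 pos [0.6313 0.0509 0.1224] psi 2.6 w 0.0157 F [-0.1  0.5 -0.1] | turn units -0.22 then x,y,z [-0.09 -0.06  0.38] | before turn [-0.11 -0.04  0.38]
```

Request:
carry_out --pt "1 -0.1 -0.06 0.15 -0.22" --pt "1 0 0 0.12 0" --pt "1 0 0 0.1 0" --pt "1 0 0 0 0" --pt "1 0 0 0 0"

```text
time: 14.18
ee_pos: [0.63, 0.051, 0.1115]
eef_rot: [0.999, 0.031, 0.015, -0.013]
ft_force: [-0.6, 0.9, 1.1]
width: 0.0151
```

```bash
python3 -c "
from h import *
to(.6284,.0524,.111,3.65)"
```

```text
t 14.18 pos [0.63   0.051  0.1115] psi 3.6 w 0.0151 F [-0.6  0.9  1.1] | turn units -0.02 then x,y,z [-0.05 -0.05  0.02] | before turn [-0.05 -0.05  0.02]
```

Request:
carry_out --pt "1 0 0 0.04 0" --pt "0.2 0 0 0 0" --pt "0.2 0 0 0 0" --pt "0.2 0 0 0 0" --pt "0.2 0 0 -0.5 0" --pt "0.2 0 0 -0.9 0" --pt "-1 0 0.3 -0.9 0" --pt "-1 0 0.4 -0.9 0" --pt "-1 0 0 0 0" --pt "-1 0 0 0 0"

```text
time: 15.02
ee_pos: [0.6275, 0.0262, 0.2081]
eef_rot: [0.999, 0.031, 0.013, -0.013]
ft_force: [-1.1, 1.1, -1.5]
width: 0.0539
```

Run:
```python
from h import *
to(.52,-.174,.26,-86.35)
im=camera('wrist'); cv2.imwrite('pics/w3.png',im); pegw(im,.106)
```

```text
t 15.02 pos [0.6275 0.0262 0.2081] psi 3.6 w 0.0539 F [-1.1  1.1 -1.5] | turn units 17.98 then x,y,z [ 6.43  4.   -1.73] | before turn [-3.94  6.39 -2.  ]
peg [272 133  27 111] [631.4  49.4] [20.4 83.9] axis deg 93.1
```

View pics/w3.png

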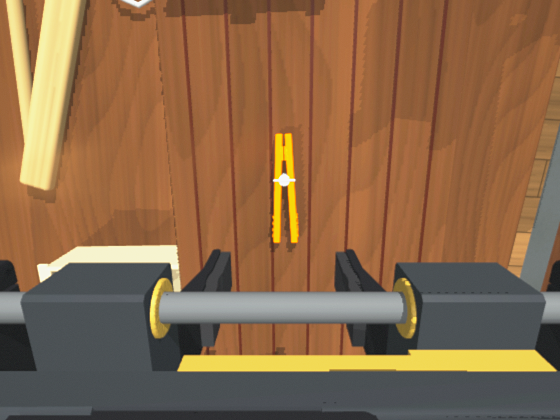

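Peg b lies straight on the ledge at about (0.630, 0.050), parallel to the grain. Next I'll go above the tube and look.

Request:
carry_out --pt "-1 0 0 -0.9 0" --pt "-1 -0.6 0.9 -0.6 0" --pt "-1 -0.6 0.9 0 0" --pt "-1 -0.6 0.9 0 0" --pt "-1 -0.6 0.9 0 0" --pt "-1 -0.6 0.9 0 0" --pt "-1 -0.6 0.9 0 0" --pt "-1 -0.4 0.9 0 0" --pt "-1 0 0 0 0"

```text
time: 15.82
ee_pos: [0.5129, -0.174, 0.2383]
eef_rot: [0.999, 0.035, 0.009, -0.013]
ft_force: [-0.2, -1.0, -0.0]
width: 0.0871
```

Request:
carry_out --pt "-1 0 0 0 1" --pt "-1 0 0 0 1" --pt "-1 0 0 0 1" --pt "-1 0 0 0 1" --pt "-1 0 0 0 1" --pt "-1 0 0 0 1" --pt "-1 0 0 0 1" --pt "-1 0 0 0 1" --pt "-1 0 0 0 1" --pt "-1 0 0 0 1" --pt "-1 0 0 0 1" --pt "-1 0 0 0 1" --pt "-1 0 0 0 1" --pt "-1 0 0 0 1" --pt "-1 0 0 0 1" --pt "-1 0 0 0 1" --pt "-1 0 0 0 1" --pt "-1 0 0 0 1" --pt "-1 0 0 0 0"

```text
time: 17.4
ee_pos: [0.5091, -0.1666, 0.2201]
eef_rot: [-0.705, 0.71, 0.012, 0.007]
ft_force: [0.0, -0.2, -1.1]
width: 0.0872
```

Run:
```python
from h import *
to(.502,-.176,.25,-86.35); print(read_state()['joint_positions'].round(2))
im=camera('wrist'); cv2.imwrite('pics/w4.png',im); print(pinpoint('tube_mid','wrist'))
for r in silhouettes('tube_mid','wrist'): print(r['box'],r['conf'])
```

```text
t 17.4 pos [ 0.5091 -0.1666  0.2201] psi -90.4 w 0.0872 F [ 0.  -0.2 -1.1] | turn units -0.81 then x,y,z [ 0.3   0.26 -1.  ] | before turn [ 0.29  0.24 -1.  ]
[-0.43  0.18  0.76  1.74 -0.15  1.29 -1.21]
[{'xy': [290.3, 193.7], 'conf': 0.81}]
[281.6, 175.4, 76.3, 182.9] 0.63
```

View pics/w4.png

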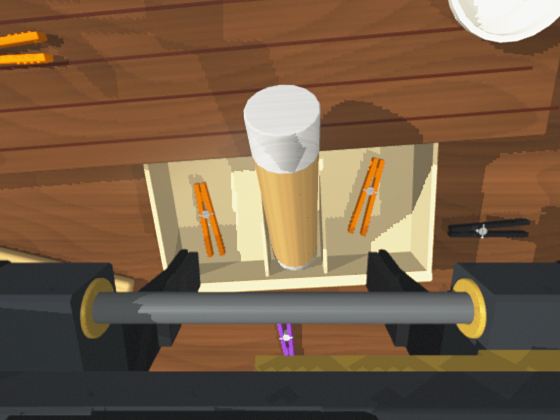

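```bash
cat > fit.py <<'E'
from h import *
from scipy.optimize import least_squares
C=np.array([.6516,.0038]);yw=np.radians(3.65);rx=np.array([np.cos(yw),np.sin(yw)]);ry=np.array([-rx[1],rx[0]])
s=read_state();T=np.eye(4);T[:3,:3]=R.from_quat(s['eef_rot']).as_matrix();T[:3,3]=s['ee_pos']
W=T@np.array(camera_info('wrist')['tool_from_camera']);A={c:(np.array(camera_info(c)['extrinsics']) if c!='wrist' else W,camera_info(c)) for c in ['top','wrist']}
def pr(c,p):
    E,i=A[c];q=E[:3,:3].T@(p-E[:3,3]);return np.array([q[0]/q[2]*i['fx']+i['cx'],q[1]/q[2]*i['fy']+i['cy']])
def ends(v):
    y0,yaw,x0,th=v; a=yw+yaw; d=np.array([np.cos(a)*np.cos(th),np.sin(a)*np.cos(th),np.sin(th)])
    xy=C+rx*x0+ry*y0; m=np.array([*xy,.0875]); return m-.095*d,m,m+.095*d
cl=[('wrist',284.5,165),('wrist',293.5,255),('top',560/2.3+120,240/2.3+85),('top',559/2.3+120,340/2.3+85)]
def res(v):
    f,m,u=ends(v);o=[]
    for c,x,y in cl:
        a,b=pr(c,f),pr(c,u); k=(y-a[1])/(b[1]-a[1]); o.append(a[0]+k*(b[0]-a[0])-x)
    e=pr('wrist',u); t=pr('top',u)
    o+=list(e-[282,106])+[t[1]-(198/2.3+85)]+[(v[3]-.698)*40,(v[2]+.147)*200]
    return np.array(o)
r=least_squares(res,[-.17,0,-.147,.7]); print('ledge y,yaw deg,x,tilt',r.x[0].round(4),np.degrees(r.x[1]).round(1),r.x[2].round(4),np.degrees(r.x[3]).round(1)); print(np.round(r.fun,1))
for e in ends(r.x): print(e.round(4))
to(*ends(r.x)[1][:2],.1,-90+3.65+np.degrees(r.x[1]))
E
python3 fit.py
```

```text
ledge y,yaw deg,x,tilt -0.1646 -0.1 -0.1457 39.1
[ 1.5  0.  -0.  -1.5 -0.9  0.5 -1.1 -0.6  0.3]
[ 0.4431 -0.1743  0.0276]
[ 0.5167 -0.1697  0.0875]
[ 0.5903 -0.1652  0.1474]
t 17.55 pos [ 0.5091 -0.1669  0.2205] psi -90.0 w 0.087 F [ 0.9 -0.9  0.4] | turn units -0.71 then x,y,z [ 0.11 -0.25  4.02] | before turn [ 0.2  -0.28  4.01]
```

The fit is good: tube centre (0.517, -0.170, 0.0875), tilt 39°. It also agrees with the foot-and-edge geometry. I'll grasp just above the axis, near the middle.

Request:
carry_out --pt "-1 0.15 -0.15 0.5 -0.75" --pt "-1 0 0 0.6 0" --pt "-1 0 0 0.6 0" --pt "-1 0 0 0.4 0" --pt "-1 0 0 0.2 0" --pt "-1 0 0 0 0"

```text
time: 18.05
ee_pos: [0.5143, -0.1694, 0.1488]
eef_rot: [0.736, -0.676, -0.01, -0.008]
ft_force: [0.8, -0.9, -0.2]
width: 0.087
```

```bash
python3 -c "
from h import *
to(.514,-.170,.0945,-86.4);print(read_state()['eef_rot'])"
```

```text
t 18.05 pos [ 0.5143 -0.1694  0.1488] psi -85.1 w 0.087 F [ 0.8 -0.9 -0.2] | turn units 0.25 then x,y,z [0.02 0.01 1.81] | before turn [0.07 0.01 1.81]
[ 0.73646967 -0.67634378 -0.01046879 -0.00786845]
```

Request:
carry_out --pt "-1 0 0 0.4 0.2" --pt "-1 0 0 0.4 0" --pt "-1 0 0 0.4 0" --pt "-1 0 0 0.2 0" --pt "-1 0 0 0 0" --pt "-1 0 0 0 0"

```text
time: 18.55
ee_pos: [0.5148, -0.1683, 0.1036]
eef_rot: [0.731, -0.682, -0.01, -0.008]
ft_force: [-0.4, -0.8, 0.0]
width: 0.0871
```

```bash
python3 -c "
from h import *
to(.514,-.170,.0945,-86.4);print(read_state()['eef_rot'])"
```

```text
t 18.55 pos [ 0.5148 -0.1683  0.1036] psi -86.1 w 0.0871 F [-0.4 -0.8  0. ] | turn units 0.07 then x,y,z [0.06 0.03 0.3 ] | before turn [0.06 0.03 0.3 ]
[ 0.7308769  -0.68238751 -0.00993805 -0.00821447]
```

Request:
carry_out --pt "-1 0.05 0 0.15 0" --pt "-1 0 0 0.12 0" --pt "-1 0 0 0 0" --pt "-1 0 0 0 0"

```text
time: 18.88
ee_pos: [0.5155, -0.17, 0.0955]
eef_rot: [0.731, -0.682, -0.009, -0.009]
ft_force: [-0.5, -0.2, -0.1]
width: 0.087
```

```bash
python3 -c "
from h import *
to(.514,-.170,.0945,-86.4)"
```

```text
t 18.88 pos [ 0.5155 -0.17    0.0955] psi -86.1 w 0.087 F [-0.5 -0.2 -0.1] | turn units 0.07 then x,y,z [-0.    0.05  0.03] | before turn [-0.    0.05  0.03]
```

Request:
carry_out --pt "-1 0 0.05 0.05 0" --pt "-0.3 0 0 0 0" --pt "0 0 0 0 0" --pt "0.5 0 0 0 0" --pt "0.5 0 0 0 0" --pt "0.5 0 0 0 0" --pt "0.5 0 0 0 0" --pt "0.5 0 0 0 0" --pt "0.5 0 0 0 0" --force 20

```text
time: 19.63
ee_pos: [0.5144, -0.1702, 0.0949]
eef_rot: [0.731, -0.682, -0.009, -0.009]
ft_force: [0.2, -0.3, -0.5]
width: 0.0476
```

```bash
python3 -c "
from h import *
to(.514,-.170,.0945,-86.4)"
```

```text
t 19.63 pos [ 0.5144 -0.1702  0.0949] psi -86.1 w 0.0476 F [ 0.2 -0.3 -0.5] | turn units 0.07 then x,y,z [-0.01  0.01  0.01] | before turn [-0.01  0.01  0.01]
```

Request:
carry_out --pt "0.5 0 0 -0.1 0" --pt "0.5 0 0 -0.2 0" --pt "0.5 0 0 -0.3 0" --pt "0.5 0 0 -0.5 0" --pt "0.5 0 0 -0.5 0" --pt "0.5 0 0 -0.5 0" --pt "0.5 0 0 -0.5 0" --pt "0.5 0 0 -0.5 0" --pt "0.5 0 0 -0.3 0" --pt "0.5 0 0 0 0"

```text
time: 20.47
ee_pos: [0.5132, -0.1736, 0.206]
eef_rot: [0.73, -0.683, -0.009, -0.009]
ft_force: [-0.3, -0.8, -2.0]
width: 0.0479
```

Run:
```python
from h import *
to(.6602,.0567,.24,3.65);print(read_state()['eef_rot'],read_state()['joint_positions'].round(2))
im=camera('wrist'); cv2.imwrite('pics/w5.png',im);im=camera('side'); cv2.imwrite('pics/s5.png',cv2.resize(im[120:320,200:440],None,fx=2.5,fy=2.5))
```

```text
t 20.47 pos [ 0.5132 -0.1736  0.206 ] psi -86.2 w 0.0479 F [-0.3 -0.8 -2. ] | turn units -17.96 then x,y,z [ 5.38 -7.35 -1.13] | before turn [-7.36 -5.4  -0.94]
[ 0.73035195 -0.68295484 -0.00897182 -0.00884487] [-0.41  0.2   0.76  1.75 -0.17  1.26 -1.11]
```

View pics/s5.png

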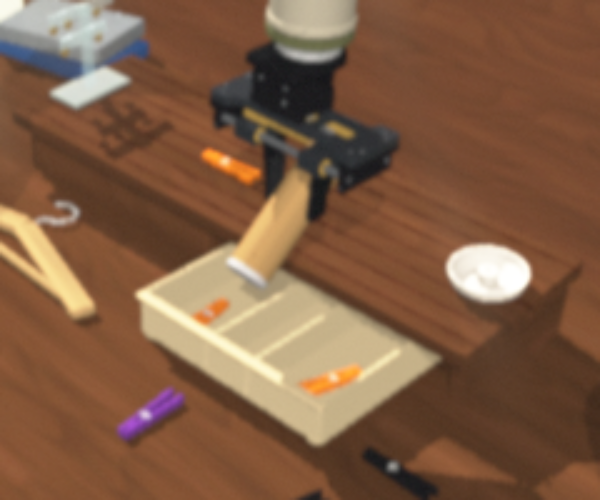

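Request:
carry_out --pt "0.5 0 0 -0.5 0" --pt "0.5 0 0 -0.5 -0.6" --pt "0.5 0 0 0 -1" --pt "0.5 0 0 0 -1" --pt "0.5 0 0 0 -1" --pt "0.5 0 0 0 -1" --pt "0.5 0 0 0 -1" --pt "0.5 0 0 0 -1" --pt "0.5 0 0 0 -1" --pt "0.5 0 0 0 -1" --pt "0.5 0 0 0 -1" --pt "0.5 0 0 0 -1" --pt "0.5 0 0 0 -1" --pt "0.5 0 0 0 -1" --pt "0.5 0 0 0 -1" --pt "0.5 0 0 0 -1" --pt "0.5 0 0 0 -1" --pt "0.5 0 0 0 -1" --pt "0.5 0 0 0 -0.8" --pt "0.5 0 0 0 0"

```text
time: 22.23
ee_pos: [0.5019, -0.1695, 0.2109]
eef_rot: [0.999, 0.046, -0.02, -0.015]
ft_force: [0.3, -0.5, -2.2]
width: 0.0474
```

Run:
```python
from h import *
to(.6833,.0559,.23,3.65);print(read_state()['eef_rot'],read_state()['joint_positions'].round(2))
```

```text
t 22.23 pos [ 0.5019 -0.1695  0.2109] psi 5.3 w 0.0474 F [ 0.3 -0.5 -2.2] | turn units 0.34 then x,y,z [ 6.51 -7.11 -0.64] | before turn [ 6.69 -6.94 -0.67]
[ 0.99861555  0.04612325 -0.02005958 -0.01540296] [-0.27  0.18  0.59  1.74 -0.12  1.3   0.44]
```

Request:
carry_out --pt "0.5 0 0 -0.5 0.3" --pt "0.5 0 0 -0.4 0" --pt "0.5 0.65 -0.7 -0.1 0" --pt "0.5 0.65 -0.7 0 0" --pt "0.5 0.65 -0.7 0 0" --pt "0.5 0.65 -0.7 0 0" --pt "0.5 0.65 -0.7 0 0" --pt "0.5 0.65 -0.7 0 0" --pt "0.5 0.65 -0.7 0 0" --pt "0.5 0.65 -0.7 0 0" --pt "0.5 0.65 -0.7 0 0" --pt "0.5 0.4 -0.4 0 0" --pt "0.5 0 0 0 0" --pt "0.5 0 0 0 0"

```text
time: 23.4
ee_pos: [0.6851, 0.0505, 0.2335]
eef_rot: [0.999, 0.02, -0.026, -0.016]
ft_force: [-1.3, -1.0, -1.4]
width: 0.0477
```

Run:
```python
from h import *
to(.6833,.0559,.19,3.65);print(read_state()['eef_rot'],read_state()['joint_positions'].round(2))
```

```text
t 23.4 pos [0.6851 0.0505 0.2335] psi 2.4 w 0.0477 F [-1.3 -1.  -1.4] | turn units -0.25 then x,y,z [-0.05 -0.18  1.45] | before turn [ 0.02 -0.14  1.46]
[ 0.99934191  0.02032256 -0.0255511  -0.0158075 ] [-0.43  0.54  0.48  1.25 -0.27  1.46  0.07]
```

Request:
carry_out --pt "0.5 -0.05 -0.18 0.3 -0.25" --pt "0.5 0 0 0.4 0" --pt "0.5 0 0 0.4 0" --pt "0.5 0 0 0.2 0" --pt "0.5 0 0 0 0" --force 12

```text
time: 23.82
ee_pos: [0.6787, 0.054, 0.1901]
eef_rot: [0.999, 0.03, -0.026, -0.016]
ft_force: [-1.0, 0.6, -0.4]
width: 0.0479
```

Run:
```python
from h import *
to(.6833,.0559,.13,3.65);print(read_state()['eef_rot'])
```

```text
t 23.82 pos [0.6787 0.054  0.1901] psi 3.5 w 0.0479 F [-1.   0.6 -0.4] | turn units -0.04 then x,y,z [ 0.16 -0.05  2.  ] | before turn [0.26 0.01 1.99]
[ 0.99908565  0.02979798 -0.02643563 -0.01552763]
```

Request:
carry_out --pt "0.5 0.1 0 0.2 0" --pt "0.5 0.1 0 0.2 0" --pt "0.5 0.05 0 0.2 0" --pt "0.5 0 0 0.2 0" --pt "0.5 0 0 0.2 0" --pt "0.5 0 0 0 0"

```text
time: 24.32
ee_pos: [0.6857, 0.0557, 0.1583]
eef_rot: [0.999, 0.029, -0.025, -0.017]
ft_force: [0.7, -0.5, -0.9]
width: 0.0476
```

Run:
```python
from h import *
to(.6833,.0559,.13,3.65);print(read_state()['eef_rot'])
```

```text
t 24.32 pos [0.6857 0.0557 0.1583] psi 3.4 w 0.0476 F [ 0.7 -0.5 -0.9] | turn units -0.04 then x,y,z [-0.08 -0.01  0.94] | before turn [-0.03  0.02  0.95]
[ 0.99911418  0.02945586 -0.02511432 -0.01650712]
```

Request:
carry_out --pt "0.5 0 0 0.18 0" --pt "0.5 0 0 0.18 0" --pt "0.5 0 0 0.18 0" --pt "0.5 0 0 0.1 0" --pt "0.5 0 0 0 0" --pt "0.5 0 0 0 0"

```text
time: 24.82
ee_pos: [0.6844, 0.0553, 0.1363]
eef_rot: [0.999, 0.029, -0.026, -0.016]
ft_force: [0.2, 0.9, 0.3]
width: 0.0474
```

Run:
```python
from h import *
to(.6833,.0559,.13,3.65)
im=camera('side'); cv2.imwrite('pics/s6.png',cv2.resize(im[120:280,210:420],None,fx=3,fy=3))
```

```text
t 24.82 pos [0.6844 0.0553 0.1363] psi 3.4 w 0.0474 F [0.2 0.9 0.3] | turn units -0.06 then x,y,z [-0.03 -0.02  0.21] | before turn [-0.02 -0.02  0.21]
```

View pics/s6.png

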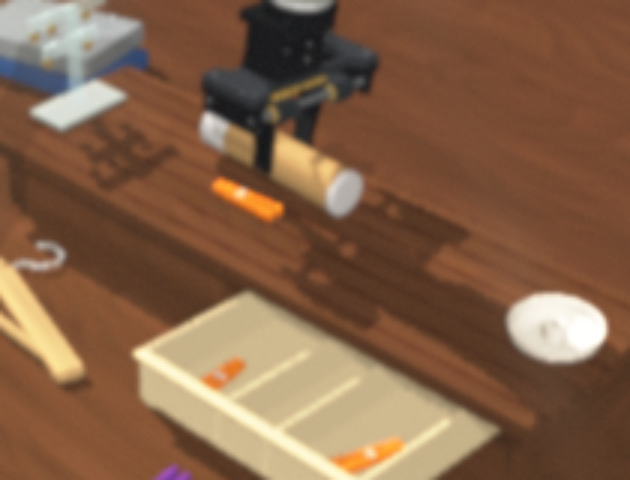

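The tube is nearly flat, low end on the ledge, behind the peg. I'll lower it further, gently.

Request:
carry_out --pt "0.5 0 0 0.1 0" --pt "0.5 0 0 0.1 0" --pt "0.5 0 0 0.1 0" --pt "0.5 0 0 0 0" --pt "0.5 0 0 0 0"

```text
time: 25.28
ee_pos: [0.6845, 0.0549, 0.1302]
eef_rot: [0.999, 0.029, -0.024, -0.016]
ft_force: [-0.2, 0.2, -2.4]
width: 0.0476
```

Run:
```python
from h import *
to(.6833,.0559,.13,3.65)
im=camera('wrist'); cv2.imwrite('pics/w7.png',im)
```

```text
t 25.28 pos [0.6845 0.0549 0.1302] psi 3.3 w 0.0476 F [-0.2  0.2 -2.4] | turn units -0.06 then x,y,z [-0.04 -0.04  0.01] | before turn [-0.04 -0.04  0.01]
```

View pics/w7.png

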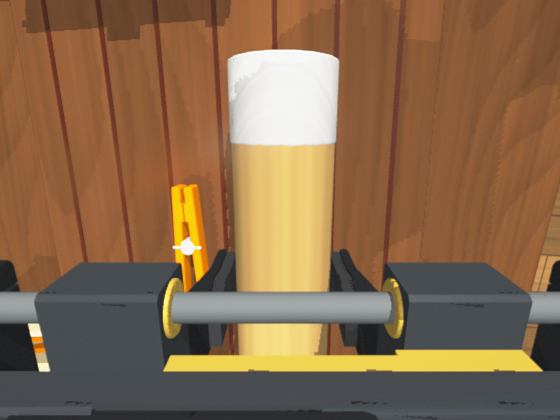

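Request:
carry_out --pt "0.5 0 0 0.08 0" --pt "0.5 0 0 0.08 0" --pt "0.5 0 0 0 0" --pt "0.5 0 0 0 0"

```text
time: 25.67
ee_pos: [0.6834, 0.0545, 0.1284]
eef_rot: [0.999, 0.029, -0.025, -0.016]
ft_force: [0.8, -0.2, -2.0]
width: 0.0477
```

Run:
```python
from h import *
to(.6833,.0559,.13,3.65)
F=[]
for i in range(3): camera('wrist'); F.append(read_state()['ft_force'])
print(np.round(F,1)); print(silhouettes('tube_mid','wrist')[0]['box'])
```

```text
t 25.67 pos [0.6834 0.0545 0.1284] psi 3.3 w 0.0477 F [ 0.8 -0.2 -2. ] | turn units -0.07 then x,y,z [ 0.   -0.05 -0.05] | before turn [-0.   -0.05 -0.05]
[[ 0.   0.5 -0.5]
 [-0.8 -0.2  0.3]
 [ 0.6 -0.7 -0. ]]Traceback (most recent call last):
  File "<stdin>", line 5, in <module>
IndexError: list index out of range
```

Request:
carry_out --pt "0.5 0 0 0.1 0" --pt "0.5 0 0 0.08 0" --pt "0.5 0 0 0 0" --pt "0.5 0 0 0 0"

```text
time: 26.2
ee_pos: [0.6834, 0.0544, 0.1264]
eef_rot: [0.999, 0.029, -0.024, -0.017]
ft_force: [-0.3, -0.4, -1.8]
width: 0.0476
```

```bash
cat > f.py <<'E'
from h import *
F=[]
for i in range(4): camera('wrist'); F.append(read_state()['ft_force'])
print('meanF',np.mean(F,0).round(2))
to(.6583,.0559,.126,3.65)
E
python3 f.py
```

```text
meanF [-0.45 -0.22 -1.22]
t 26.4 pos [0.6832 0.0544 0.126 ] psi 3.3 w 0.0477 F [-0.5  0.7 -1.7] | turn units -0.07 then x,y,z [-0.83 -0.1  -0.  ] | before turn [-0.83 -0.1   0.04]
```

Request:
carry_out --pt "0.5 0 0 0.1 0" --pt "0.5 0 0 0.06 0" --pt "0.5 0 0 0 0" --pt "0.5 0 0 0 0"

```text
time: 26.73
ee_pos: [0.6832, 0.0544, 0.1244]
eef_rot: [0.999, 0.029, -0.024, -0.017]
ft_force: [-0.0, -0.8, -2.9]
width: 0.0477
```

```bash
python3 f.py
```

```text
meanF [-0.13  0.03 -0.75]
t 26.93 pos [0.6831 0.0544 0.1242] psi 3.3 w 0.0476 F [ 0.1  0.1 -0.6] | turn units -0.06 then x,y,z [-0.82 -0.1  -0.06] | before turn [-0.82 -0.1  -0.02]
```

Request:
carry_out --pt "0.5 -0.15 0 0.03 0" --pt "0.5 -0.15 0 0.03 0" --pt "0.5 -0.15 0 0.03 0" --pt "0.5 -0.15 0 0.03 0" --pt "0.5 -0.1 0 0.03 0" --pt "0.5 0 0 0 0"

```text
time: 27.43
ee_pos: [0.6626, 0.0534, 0.1227]
eef_rot: [0.999, 0.029, -0.02, -0.017]
ft_force: [0.2, -0.2, -0.5]
width: 0.0478
```

```bash
sed -i "s/to(.*/to(.6583,.0559,.1225,3.65)/" f.py; echo "
im=camera('wrist'); cv2.imwrite('pics/w8.png',im)" >>f.py; python3 f.py
```

```text
meanF [-2.26  0.32  5.08]
t 27.63 pos [0.6626 0.0533 0.1227] psi 3.3 w 0.0477 F [-4.1  0.7  5. ] | turn units -0.06 then x,y,z [-0.14 -0.09  0.01] | before turn [-0.14 -0.09  0.01]
```

View pics/w8.png

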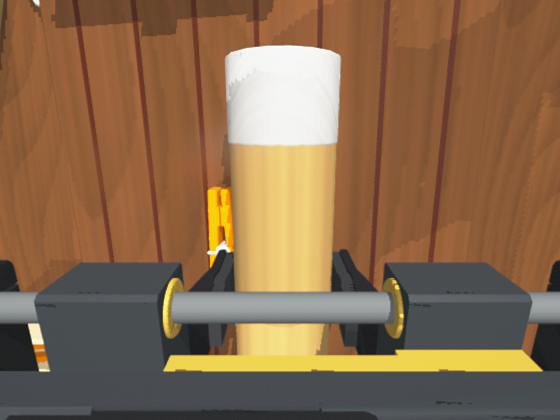

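Request:
carry_out --pt "0.5 -0.1 0 0.01 0" --pt "0.5 -0.1 0 0.01 0" --pt "0.5 -0.1 0 0.01 0" --pt "0.5 -0.1 0 0.01 0" --pt "0.5 -0.05 0 0.01 0" --pt "0.5 -0.05 0 0.01 0" --pt "0.5 -0.05 0 0.01 0"

```text
time: 28.27
ee_pos: [0.6465, 0.0525, 0.1215]
eef_rot: [0.999, 0.029, -0.019, -0.017]
ft_force: [2.1, 0.7, 2.7]
width: 0.0477
```

```bash
sed -i 's/w8/w9/' f.py; python3 f.py; python3 -c "
import cv2,numpy as np
a=cv2.imread('pics/w8.png')[150:300,150:300];b=cv2.imread('pics/w9.png')[150:300,150:300]
from h import orange
for i in (a,b):
    m=orange(i)>0; m[:,88:]=0
    for r in (40,60,80): c=np.where(m[r])[0]; print(r+150, c.min()+150 if len(c) else None, c.max()+150 if len(c) else None)
cv2.imwrite('pics/cmp.png',cv2.resize(np.hstack([a,b]),None,fx=2.5,fy=2.5))"
```

```text
meanF [ 0.74 -0.06  4.7 ]
t 28.47 pos [0.6463 0.0525 0.1215] psi 3.3 w 0.048 F [-0.5 -0.2  5.5] | turn units -0.06 then x,y,z [ 0.41 -0.09 -0.03] | before turn [ 0.41 -0.09 -0.05]
190 207 230
210 207 231
230 208 232
190 225 231
210 223 232
230 223 232
```

View pics/cmp.png

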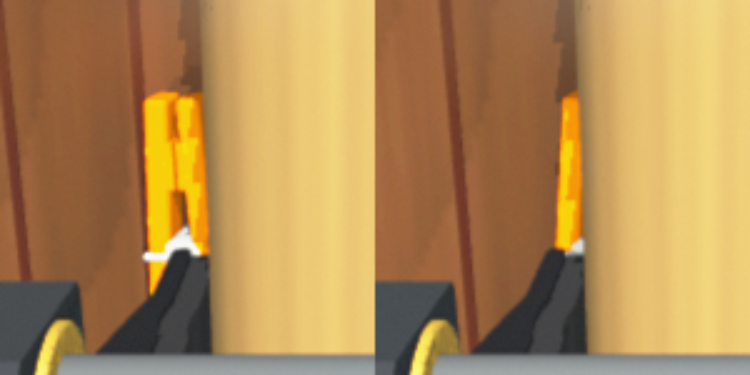

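The tube now bears on peg b: the peg was pushed about 8 mm and the force shows ledge contact. I'll ease the downward press while still leaning on the peg, then open gradually.

Request:
carry_out --pt "0.5 -0.04 0 -0.03 0" --pt "0.5 -0.04 0 0 0" --pt "0.5 0 0 0 0" --pt "0.5 0 0 0 0" --force 5

```text
time: 28.85
ee_pos: [0.643, 0.0522, 0.1215]
eef_rot: [0.999, 0.029, -0.021, -0.017]
ft_force: [1.9, -0.0, 2.4]
width: 0.0477
```

```bash
sed -i 's/w9/w10/' f.py; python3 f.py; python3 -c "
import cv2,numpy as np
from h import orange
m=orange(cv2.imread('pics/w10.png'))>0
for r in (190,210,230): c=np.where(m[r,150:238])[0]; print(r, c.min()+150 if len(c) else None)"
```

```text
meanF [1.42 0.04 2.59]
t 29.05 pos [0.643  0.0523 0.1215] psi 3.3 w 0.0477 F [0.8 1.  2.7] | turn units -0.06 then x,y,z [ 0.52 -0.09 -0.03] | before turn [ 0.51 -0.09 -0.05]
190 226
210 224
230 223
```

Moving 3.5 mm further left the peg's position relative to the tube unchanged, so the tube is bearing on it. Releasing.

Request:
carry_out --pt "-0.1 0 0 0 0" --pt "-0.12 0 0 0 0" --pt "-0.15 0 0 0 0" --pt "-0.18 0 0 0 0" --pt "-0.22 0 0 0 0" --pt "-0.3 0 0 0 0" --pt "-0.4 0 0 0 0" --pt "-0.4 0 0 0 0" --pt "-0.4 0 0 0 0"

```text
time: 29.85
ee_pos: [0.6408, 0.0521, 0.1193]
eef_rot: [0.999, 0.029, -0.024, -0.017]
ft_force: [-0.2, 0.1, 1.4]
width: 0.0602
```

```bash
sed -i 's/w10/w11/' f.py; python3 f.py; python3 -c "
import cv2,numpy as np
from h import orange
m=orange(cv2.imread('pics/w11.png'))>0
for r in (190,210,230): c=np.where(m[r,150:238])[0]; print(r, c.min()+150 if len(c) else None)
a=[cv2.imread(f'pics/{n}.png')[80,:].astype(int) for n in('w10','w11')]
for x in a: g=np.where(x.min(1)>150)[0]; print(g.min(),g.max())"
```

```text
meanF [ 0.13  0.43 -0.15]
t 30.05 pos [0.6409 0.0521 0.1194] psi 3.3 w 0.0609 F [-0.6  0.4 -0.4] | turn units -0.06 then x,y,z [ 0.59 -0.09 -0.1 ] | before turn [ 0.58 -0.1  -0.13]
190 229
210 227
230 226
226 339
231 345
```

Request:
carry_out --pt "-0.45 0 0 -0.3 0" --pt "-0.45 0 0 -0.5 0" --pt "-0.45 0 0 -0.7 0" --pt "-0.45 0 0 -0.9 0" --pt "-0.45 0 0 -0.9 0" --pt "-0.45 0 0 -0.9 0" --pt "-0.45 -0.9 0.5 0 0" --pt "-0.45 -0.9 0.5 0 0" --pt "-0.45 -0.9 0.5 0 0" --pt "-0.45 -0.9 0.5 0 0" --pt "-0.45 -0.9 0.5 0 0" --pt "-0.45 -0.9 0.5 0 0" --pt "-0.45 0 0 0 0" --pt "-0.45 0 0 0 0"

```text
time: 31.27
ee_pos: [0.4853, -0.0564, 0.2646]
eef_rot: [0.999, 0.029, -0.02, -0.018]
ft_force: [0.1, 0.5, -0.6]
width: 0.0635
```

Run:
```python
from h import *
t=camera('top'); cv2.imwrite('pics/a.png',t); print([ (r['xy'],r['conf']) for r in pinpoint('tube_mid','top')])
s=camera('side')
q=np.vstack([cv2.resize(t[85:295,120:460],(680,420)),]);cv2.imwrite('pics/f1.png',np.vstack([cv2.resize(t[90:260,120:460],(560,280)),cv2.resize(s[130:290,200:440],(560,320))]))
to(.5,0,.2,0)
```

```text
[([267.8, 148.3], 0.92)]
t 31.42 pos [ 0.4864 -0.0558  0.264 ] psi 3.4 w 0.0631 F [-0.6  1.  -0.8] | turn units 0.68 then x,y,z [ 0.45 -1.86  2.13] | before turn [ 0.64 -1.75  2.17]
```

Run:
```python
from h import *
C=np.array([.6516,.0038]);yw=np.radians(3.65);rx=np.array([np.cos(yw),np.sin(yw)]);ry=np.array([-rx[1],rx[0]])
led=lambda p:np.round([(p[:2]-C)@rx,(p[:2]-C)@ry,p[2]],4)
for k in range(2):
    t=camera('top'); print(led(onz('top',pinpoint('tube_mid','top')[0]['xy'],.12)))
r=silhouettes('tube_mid','top')[0]; c,_=cv2.findContours(r['mask'].astype(np.uint8),0,2); b=cv2.boxPoints(cv2.minAreaRect(max(c,key=cv2.contourArea)))
print('tube corners ledge',[led(onz('top',p,.12))[:2].tolist() for p in b])
m=orange(t);m=cv2.morphologyEx(m,cv2.MORPH_CLOSE,np.ones((5,5)));n,l,s,ce=cv2.connectedComponentsWithStats(m)
for k in range(1,n):
    if s[k,4]>30 and 120<ce[k][0]<440 and ce[k][1]<260: print('orange',s[k],ce[k].round(1),led(onz('top',ce[k],.1)),led(onz('top',ce[k],.013)))
camera('side'); p,g=two('top',pinpoint('tube_mid','top')[0]['xy'],'side',pinpoint('tube_mid','side')[0]['xy']); print('tri',led(p),g)
for q in ['stand','holder','hanger']: print(q,[(np.round(r['xy'],1),round(r['conf'],2)) for r in pinpoint(q,'top')][:1],[(np.round(r['xy'],1),round(r['conf'],2)) for r in pinpoint(q,'side')][:1])
```

```text
[0.0004 0.0547 0.12  ]
[-0.1952  0.2093  0.12  ]Traceback (most recent call last):
  File "<stdin>", line 6, in <module>
IndexError: list index out of range
```

Run:
```python
from h import *
C=np.array([.6516,.0038]);yw=np.radians(3.65);rx=np.array([np.cos(yw),np.sin(yw)]);ry=np.array([-rx[1],rx[0]])
led=lambda p:np.round([(p[:2]-C)@rx,(p[:2]-C)@ry,p[2]],4)
t=camera('top'); R1=pinpoint('tube_mid','top'); print([(r['xy'],round(r['conf'],2)) for r in R1])
s=camera('side'); R2=pinpoint('tube_mid','side'); print([(r['xy'],round(r['conf'],2)) for r in R2])
a=cv2.imread('pics/top0.png'); 
d=(np.abs(t.astype(int)-a).sum(2)>90)&(t.min(2)>60)
sub=np.zeros_like(d); sub[100:200,190:345]=d[100:200,190:345]
n,l,st,ce=cv2.connectedComponentsWithStats(cv2.morphologyEx(sub.astype(np.uint8),cv2.MORPH_OPEN,np.ones((3,3))))
for k in range(1,n):
    if st[k,4]>100:
        c,_=cv2.findContours((l==k).astype(np.uint8),0,2); b=cv2.boxPoints(cv2.minAreaRect(np.vstack(c))); print(st[k],[led(onz('top',p,.125))[:2].tolist() for p in b])
m=orange(t);m=cv2.morphologyEx(m,cv2.MORPH_CLOSE,np.ones((5,5)));n,l,st,ce=cv2.connectedComponentsWithStats(m)
for k in range(1,n):
    if st[k,4]>25 and 120<ce[k][0]<440 and 100<ce[k][1]<260: print('orange',st[k],led(onz('top',ce[k],.1)),led(onz('top',ce[k],.013)))
```

```text
[([267.9, 148.3], 0.81)]
[([292.4, 181.3], 0.57)]
[ 223  137   85   26 1475] [[0.0187, 0.1519], [0.0163, -0.0425], [-0.0329, -0.0418], [-0.0304, 0.1523]]
[ 305  158   40   42 1241] [[-0.0324, -0.0348], [-0.0388, -0.124], [-0.1327, -0.1169], [-0.1264, -0.028]]
orange [251 159  37   8 231] [-0.0337  0.045   0.1   ] [-0.022   0.0465  0.013 ]
orange [385 196  12  34 200] [-0.1735 -0.2247  0.1   ] [-0.1717 -0.2425  0.013 ]
```

```bash
python3 -c "
from h import *
to(.5,0,.2,0);print(close_job())"
```

```text
t 31.87 pos [ 0.4861 -0.0558  0.2633] psi 3.4 w 0.0631 F [-0.7  0.3 -0.3] | turn units 0.68 then x,y,z [ 0.46 -1.86  2.11] | before turn [ 0.66 -1.76  2.15]
the job is handed in; nothing more can be done
None
```

I handed the job in at 31.9 s. The tube is back on the ledge, resting against peg b as the chock. Peg a is in the tray's left bay, and peg c is still in its right compartment.

**How the tube went on:** I set peg b down straight along the ledge. I then laid the tube flat uphill of it and pushed it down against the peg while still gripped. The peg kept its place against the tube as both moved together, with the ledge pressing up on the tube. Only then did I open the jaws.

**Last checks:**
- **Tube:** it spans y -0.042 to 0.152 m on the ledge, with its centre at about x -0.007 m. It is within about 1° of lengthwise, and its detected position held to 0.1 px after release.
- **Chock:** peg b lies about 27 mm downhill of the tube's axis, which fits contact.
- **Spare pegs:** peg c showed in the tray in the last top picture. The arm hid peg a there, so its place in the left bay comes from the pictures taken after the drop.

**Not confirmed:**
- **Final look:** I had used up the picture views, so the last check was by numbers only.
- **Network detections:** one tube detection landed near the hanger and I rejected it. Another check found no tube outline, so I measured it by comparing pictures instead.
- **Bystanders:** that failed check also skipped measuring the stand, holder and hanger at the end. I never touched them, and they looked in place wherever earlier pictures showed them.

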